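# Open the bayonet filter housing of a suction pump

## Task

Open the pump's filter housing: turn its bayonet cover a quarter turn anticlockwise (seen from above) in its seat, which is best done by pushing one end of its grip bar round to the stop, then lift the cover off, keeping it upright. Set it down, without dropping it, upright and flat near the middle of the low steel tray and let go; do not disturb the small supplies standing around.

Things in the scene. Friction and masses are not known exactly. Their poses are not given: they have to be found in the camera images.
- pump: white pump case, 134 x 122 mm, 54 mm high, fixed on the trolley; origin at the centre of its underside, z up. On top a round white collar, 115 mm across, up to 80 mm height, bore 60 mm, holding the cover
- hood (a point): top centre of one of the two opposite hooded tracks on the collar's rim, which hold the cover's lugs down; 93 mm above the trolley top. Tracks: radius 41 to 55 mm, from -30 to 68 and 150 to 248 degrees (anticlockwise from the pump's +x, from above)
- stop (a point): top centre of one of the two stop posts (at 112 and 292 degrees on the collar's rim, radius 42 to 55 mm, as high as the hoods); each stands past a track's open end and ends the lug's turn
- housing_top (a point): centre of the collar's top face, 80 mm above the trolley top, on the cover's turning axis; axes as the pump's. Locked, the grip bar lies along its x axis (within about 6 degrees); unlocked, along its y axis, a quarter turn anticlockwise from above
- cover: grey bayonet cover, loose, about 0.15 kg, 50 mm high; origin at the centre of its underside, z up, x along the grip bar. From below: plug 52 mm across, 12 mm high (sits in the bore); disc 76 mm across, at 12 to 22 mm; on the disc two lugs along +x and -x, to radius 48 mm, 18 mm wide, at 12 to 18 mm; grip bar above. Locked, its underside is 69.5 mm above the trolley top
- ejector (a joint): travel in m of the hidden spring plate under the cover: 0 locked, 0.0045 up. Locked, it presses the lugs up against the hoods with about 8 N; turning takes roughly 0.1 N m (slippery plastic). From about 81 degrees of turn the lugs are free and it raises the cover 4.5 mm; the stop comes at 90 to 94 degrees. Then the cover lifts straight up; its plug leaves the bore within 12 mm
- cover_grip (a point): centre of the cover's straight grip bar, half-way up it, 39 mm above the cover's underside; x along the bar. Bar: 100 mm long (x), 12 mm thick (y), 22 mm high, ends overhanging freely above the tracks. It can be pushed near an end, or pinched here across y from above; 17 mm below this point is the top of the disc
- tray: low square steel tray, 150 x 150 mm, fixed on the trolley; rim 14 mm high, walls and floor 3 mm; origin at the centre of its underside, z up. The cover standing in it rests on its plug; the lugs pass above the rim.
- jar: small blue ointment jar, 36 mm across, 53 mm high; bystander; origin at the centre of its underside
- tape: roll of white tape lying flat, 69 mm across, 25 mm high; bystander; origin at the centre of its underside
- vial: small vial with dark cap, 29 mm across, 74 mm high; bystander; origin at the centre of its underside
- gauze: flat gauze pack, 86 x 59 x 13 mm; bystander; origin at the centre of its underside

How it is judged:
By the outcome, as a careful person would: the job done as asked, in the order asked, and still so for the second after the job is handed in, with the robot touching nothing.
It also fails if it takes over 58 s, if anything falls off the work surface, if the arm or the gripper's body presses on something with over 40 N, if the wrist force passes 120 N, or if a joint passes its speed limit or range.

## Robot

A 6-joint arm with a two-finger parallel gripper is mounted at the origin on a cart in front of the work surface, level with it; the furniture and walls round the work are solid. World frame = base frame: x ahead of the robot, y to its left, z up, the work surface at z = 0. Lengths are in m, angles in rad, forces in N, time in s.
With the tool pointing down it reaches from about 0.425 to 0.95 m from the base axis. Payload 3.5 kg.
Tool frame: the origin (TCP) lies midway between the tips of the shut fingers; the grasp point (between the pads) lies 19 mm behind it; z points along the fingers, y is the line along which they close (so a half turn about z gives the same grasp; the last joint's range is limited). The gripper opens to 85 mm and grips with 20 to 120 N. Pads are 22 mm wide; open, the fingers measure 114 mm over their backs; the gripper's body (76 mm by 85 mm) begins 54 mm behind the grasp point. The pads swing forward as they close: fully open they stand 13 mm farther back than shut.
Start: joints at [-0.15, 0.286, 1.577, -0, 1.279, -0.15], TCP at [0.675, 0, 0.231] pointing down, gripper open.
Joint ranges: [-2.77, 2.77], [-0.9, 2.22], [0.21, 2.48], [-1.53, 4.67], [0.24, 2.81], [-2.84, 2.84]. Speed limits (rad/s): [2.79, 2.79, 3.14, 3.14, 3.14, 3.14].

## Interface

Orientations are given as a unit quaternion [x, y, z, w].
In Python, from plant import * gives the robot as it stands.
- The arm moves only by the tool move_arm, never from a script. Its argument "moves" is a list of rows, each a list of 3 entries, a list of its own where there are three numbers: the opening, from 0 (shut) to 1 (fully open), then the shift along the tool's x, y, z in m, then the turn, a rotation vector about the tool's x, y, z in rad. A call has exactly 10 rows; each row shifts and turns the commanded pose from where the row before left it, along the tool's axes as they then stand; what a row does not reach is not made up. A row lasts 1/12 s, in which the tool goes at most 41.7 mm and 7.16 degrees, less where a joint would pass 70% of its speed; a pose out of reach is approached as far as the arm can. A call is refused whole if a number of a shift passes 0.0417 or a number of a turn 0.125, either way. A call with a gripper value outside its range is refused whole. The fingers move at their own pace and stop on an object; "grip_force" is the grip in N (left out, the last holds). Time passes only in rows, so rows that do not move let the fingers close, or fill a call up. It gives the time, the measured TCP pose, the force, the opening and the grip force at its end, in the units of the state.
- get_state(): the state, without advancing time (a new reading comes with each control period).
- read_camera(name): name is "scene" or "side" or "wrist"; returns the picture (384x512x3 uint8, red, green, blue); there is no depth.
- camera_params(name): a dict with "fx", "fy", "cx", "cy" (pixels), "k1" (the pictures are not rectified: a ray, as slopes to the right and down, at radius r is drawn at 1 + k1 r^2 times it, then the intrinsics apply), "rvec" (rotation vector, rad) and "tvec" (3), from world to camera coordinates, as OpenCV has them; the wrist camera has in their place "tool_from_camera" (4x4, takes a point from camera to tool coordinates, whose origin is the TCP and whose axes are the flange's). Camera axes: x right, y down, z forward; pixel columns grow to the right and rows downward; lengths in m; the calibration is good to about 2 mm. A picture is of the moment at which its call begins: read the wrist's pose just before it. camera_params takes no time and is no camera call.
- sign_off(): hands the job in; it is judged then, once.
The state is a dict: "time": time; "qpos": joint angles; "dq": joint speeds; "joint_efforts": joint torques, N m; "eef_pos": TCP position; "tcp_rot": TCP orientation; "contact_force": force on the tool from outside, world axes, zero at the start; "wrist_torque": the same for the moment, N m; "opening": opening from 0.0 (shut) to 1.0 (fully open); "finger_force": force on a finger pad.
Only numpy, scipy, OpenCV 4.12 (cv2) and the standard library are available. Lean on these libraries where they do the work, as an engineer would, in place of code of your own. Each camera call takes 0.05 s, during which the arm holds its last target. There are 200 camera calls.

## Working session

There is one attempt and no reset: what is moved stays moved. The work goes in short steps, Python scripts to look and compute and a tool call to move; the robot and the scene stay as the last step left them, time stands still between calls to the robot, and variables do not carry over. Pictures are saved under pics/ and viewed, at most 11 in all, crops included, and the job is handed in when it is done.

Besides the shell and the picture viewer there is one more tool, called after ">>>" as name(argument=value, ...), one argument or row to a line, values as JSON. move_arm: Moves the arm, as the interface text tells. Its arguments: {"type":"object","properties":{"moves":{"type":"array"},"grip_force":{"type":"number"}},"required":["moves"]}

```bash
ls; mkdir -p pics; python3 - <<'E'
from plant import *
import cv2
s=get_state(); print({k:s[k] for k in ('time','eef_pos','tcp_rot','opening')})
for n in ('scene','side','wrist'):
    im=read_camera(n); cv2.imwrite(f'pics/{n}0.png',im[:,:,::-1]); print(n,camera_params(n))
E
```

```text
pics
{'time': 0.0, 'eef_pos': array([6.74350186e-01, 1.36663517e-04, 2.29967469e-01]), 'tcp_rot': array([ 7.07114717e-01,  7.07097894e-01, -6.81486079e-04, -9.39073708e-04]), 'opening': 1.0047780870197287}
scene {'fx': 449.3465243281161, 'fy': 449.3465243281161, 'cx': 263.4929133478318, 'cy': 195.49305053716625, 'k1': -0.06676814470367293, 'rvec': array([ 2.11987568, -0.85163567,  0.42949856]), 'tvec': array([-0.32956559,  0.38806479,  0.54041075])}
side {'fx': 406.9448242613865, 'fy': 406.9448242613865, 'cx': 254.4045569344439, 'cy': 190.97180976107384, 'k1': -0.007472377154270335, 'rvec': array([ 0.18297694, -2.57350088,  1.63921759]), 'tvec': array([0.58347452, 0.06079911, 0.97663444])}
wrist {'fx': 289.18981296630557, 'fy': 289.18981296630557, 'cx': 255.24178120954411, 'cy': 188.1331322712581, 'k1': -0.021097020889726176, 'tool_from_camera': array([[ 5.68079873e-05, -9.66050978e-01, -2.58351513e-01,
         6.44426070e-02],
       [ 9.99999802e-01, -1.07037800e-04,  6.20131641e-04,
         4.88210631e-04],
       [-6.26732156e-04, -2.58351497e-01,  9.66050781e-01,
        -1.42561765e-01],
       [ 0.00000000e+00,  0.00000000e+00,  0.00000000e+00,
         1.00000000e+00]])}
```

```bash
python3 -c "
import cv2,numpy as np
a=[cv2.imread(f'pics/{n}0.png') for n in ('scene','side','wrist')]
cv2.imwrite('pics/m0.png',np.vstack([cv2.resize(np.hstack(a[:2]),(800,300)),cv2.copyMakeBorder(cv2.resize(a[2],(400,300)),0,0,0,400,cv2.BORDER_CONSTANT)]))"
```

```text
(no output)
```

View pics/scene0.png

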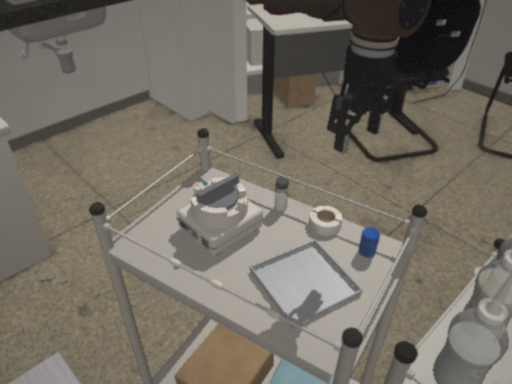

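View pics/side0.png

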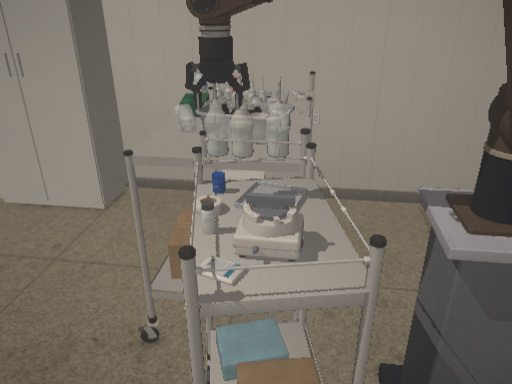

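View pics/wrist0.png

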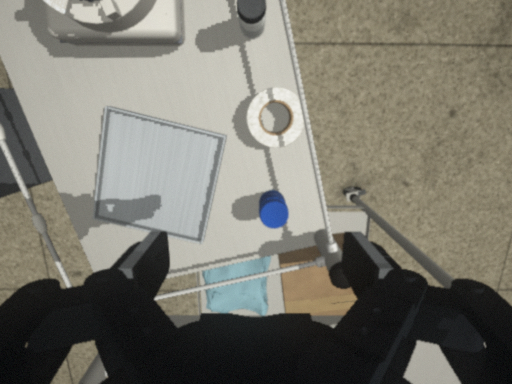

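The scene shows the pump with its cover at about (220,215), the tray at (304,282), the tape, vial and jar behind, and rails around the trolley. The wrist view has the tray corners at (108,107), (226,134), (203,241) and (95,216), with the pump cut off at the top left. I'll write helpers and make a first estimate.

```bash
cat > h.py <<'E'
from plant import *
import numpy as np, cv2
from scipy.spatial.transform import Rotation as R
from scipy.optimize import least_squares
def cam(name, st=None):
    p=camera_params(name)
    if name=='wrist':
        s=st or get_state(); T=np.eye(4); T[:3,:3]=R.from_quat(s['tcp_rot']).as_matrix(); T[:3,3]=s['eef_pos']
        W=T@np.array(p['tool_from_camera'])
    else:
        W=np.eye(4); r=R.from_rotvec(p['rvec']).as_matrix(); W[:3,:3]=r.T; W[:3,3]=-r.T@p['tvec']
    return p,W
def ray(name,uv,c=None):
    p,W=c or cam(name); d=np.array([(uv[0]-p['cx'])/p['fx'],(uv[1]-p['cy'])/p['fy']]); s=d.copy()
    for _ in range(20): s=d/(1+p['k1']*(s@s))
    v=W[:3,:3]@np.array([*s,1]); return W[:3,3],v/np.linalg.norm(v)
def plane(name,uv,z,c=None):
    o,v=ray(name,uv,c); return o+v*(z-o[2])/v[2]
def proj(name,X,c=None):
    p,W=c or cam(name); q=W[:3,:3].T@(np.array(X)-W[:3,3]); s=q[:2]/q[2]; s=s*(1+p['k1']*(s@s))
    return np.array([s[0]*p['fx']+p['cx'],s[1]*p['fy']+p['cy']])
def tri(obs):
    A=np.zeros((3,3));b=np.zeros(3)
    for o,v in obs:
        P=np.eye(3)-np.outer(v,v); A+=P; b+=P@o
    return np.linalg.solve(A,b)
E
python3 - <<'E'
from h import *
np.set_printoptions(precision=4,suppress=True)
print('tray w',[plane('wrist',p,.014)[:2] for p in ((108,107),(226,134),(203,241),(95,216))])
print('tray s',[plane('scene',p,.014)[:2] for p in ((250,273),(315,243),(360,290),(300,322))])
print('pump rough',plane('wrist',(115,5),.08),plane('scene',(221,198),.1),plane('side',(271,208),.1))
print('jar',plane('wrist',(274,215),.0),'tape',plane('wrist',(276,118),.02),'vial', plane('wrist',(252,30),.0), plane('scene',(280,211),0))
print('posts tri', tri([ray('scene',(98,208)),ray('side',(376,241))]),tri([ray('scene',(203,132)),ray('side',(187,254))]),tri([ray('scene',(419,212)),ray('side',(198,150))]))
E
```

```text
tray w [array([0.4976, 0.0697]), array([0.639 , 0.0372]), array([ 0.6042, -0.1054]), array([ 0.4619, -0.0697])]
tray s [array([0.4825, 0.0592]), array([0.6301, 0.0278]), array([ 0.5982, -0.1064]), array([ 0.4695, -0.0775])]
pump rough [0.5476 0.1583 0.08  ] [0.5197 0.1809 0.1   ] [0.5232 0.2209 0.1   ]
jar [ 0.7005 -0.0732  0.    ] tape [0.6995 0.0565 0.02  ] vial [0.671  0.1565 0.    ] [0.6613 0.1546 0.    ]
posts tri [0.3322 0.317  0.0989] [0.6439 0.3973 0.0994] [ 0.7642 -0.1052  0.0989]
```

>>> move_arm(
  moves=[
    [1,[0.02,-0.02,-0.003],[0,0,0]],
    [1,[0.02,-0.02,-0.003],[0,0,0]],
    [1,[0.02,-0.02,-0.003],[0,0,0]],
    [1,[0.02,-0.02,-0.003],[0,0,0]],
    [1,[0.02,-0.02,-0.003],[0,0,0]],
    [1,[0.02,-0.02,-0.003],[0,0,0]],
    [1,[0.02,-0.02,-0.003],[0,0,0]],
    [1,[0.02,-0.01,-0.003],[0,0,0]],
    [1,[0,0,0],[0,0,0]],
    [1,[0,0,0],[0,0,0]],
  ],
)

```text
time: 0.98
eef_pos: [0.5245, 0.1607, 0.2555]
tcp_rot: [0.706, 0.708, 0.0, 0.0]
contact_force: [0.2, -0.5, 0.4]
opening: 0.999
finger_force: 0.0
```

```bash
python3 - <<'E'
from h import *
s=get_state(); print(s['eef_pos'],s['tcp_rot'],s['time'],s['dq'].round(3))
im=read_camera('wrist'); cv2.imwrite('pics/w1.png',im[:,:,::-1]); np.save('w1.npy',np.r_[s['eef_pos'],s['tcp_rot']])
E
```

```text
[0.52453211 0.16074908 0.25546562] [7.06353342e-01 7.07859341e-01 1.01440595e-04 3.14925405e-04] 0.9833 [-0.032  0.021 -0.012 -0.008 -0.004 -0.003]
```

View pics/w1.png

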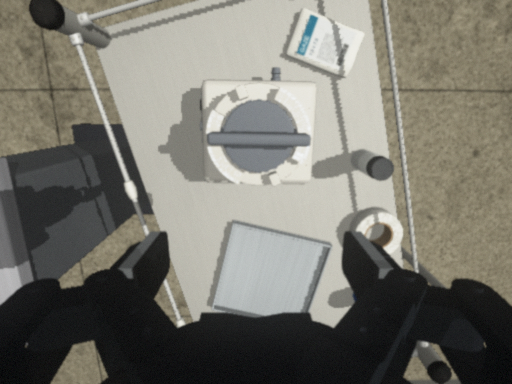

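The wrist view shows the pump case at x 203–316, y 80–184, the grey disc centred near (260,135), and the bar from about (208,139) to (309,140). The tray is below, the gauze at (325,42), the vial at (375,165) and the tape at (378,232). Next I'll measure the bar and the case accurately.

```bash
python3 - <<'E'
from h import *
np.set_printoptions(precision=4,suppress=True,linewidth=150)
im=cv2.imread('pics/w1.png'); g=cv2.cvtColor(im,cv2.COLOR_BGR2GRAY)
a=np.load('w1.npy'); c=cam('wrist',dict(eef_pos=a[:3],tcp_rot=a[3:]))
print(g[139:141,200:222]); print(g[139:141,296:318])
for x in (213,217,235,260,285,300,304): print(x,g[125:155,x])
# disc: dark blob
m=(g<115).astype(np.uint8); m[:70]=0;m[190:]=0;m[:,:204]=0;m[:,318:]=0
n,l,st,ce=cv2.connectedComponentsWithStats(m); k=1+np.argmax(st[1:,4]); print(st[k],ce[k])
E
```

```text
[[126 116 111 118 131 136 126 101 101 116 127 127 127 131 131 130 129 127 130 130 128 130]
 [126 114 110 117 130 135 126 106 102 117 128 128 130 129 129 129 130 131 129 126 129 129]]
[[138 137 135 136 137 136 135 138 136 140 137 136 137 143 170 206 214 204 200 200 200 201]
 [130 136 135 135 132 135 133 133 134 135 132 136 135 146 177 209 213 203 200 201 204 202]]
213 [227 226 226 225 225 212 166 110 106 122 129 132 131 131 131 129 125 122 106 108 132 182 214 225 226 225 226 227 226 228]
217 [231 231 229 228 226 211 169 111 105 117 126 133 132 130 127 131 127 122 108 106 130 181 219 225 227 226 225 224 225 224]
235 [133 128 131 133 126 117  99  82  96 121 127 131 134 131 130 132 129 121 114  95  85  84  91 108 122 129 131 126 124 128]
260 [130 135 130 132 132 126 111  86  92 108 124 133 136 136 131 129 128 122 118 105  90  85  88 105 126 132 132 133 128 129]
285 [132 138 136 137 136 134 121  96  88 101 124 129 139 135 137 133 130 125 124 109  95  81  85  93 110 127 133 132 131 130]
300 [227 228 228 231 234 230 229 204 137 106 119 134 137 142 137 132 132 132 124 116 118 179 226 232 231 231 230 232 236 241]
304 [232 230 230 230 228 231 230 201 139 107 121 130 135 140 136 134 133 127 125 118 118 169 217 229 229 230 232 231 233 235]
[207 134  91  16 444] [252.9369 145.4167]
```

```bash
python3 - <<'E'
from h import *
np.set_printoptions(precision=4,suppress=True,linewidth=150)
im=cv2.imread('pics/w1.png'); g=cv2.cvtColor(im,cv2.COLOR_BGR2GRAY)
a=np.load('w1.npy'); c=cam('wrist',dict(eef_pos=a[:3],tcp_rot=a[3:]))
L=plane('wrist',(206.8,139.0),.1195,c);Rr=plane('wrist',(309.9,139.8),.1195,c)
d=Rr-L; print('bar',(L+Rr)/2,np.linalg.norm(d),np.degrees(np.arctan2(d[1],d[0])))
for r in (131,132.5,145.8): print(plane('wrist',(258.5,r),.1195,c))
# white collar outline: ellipse fit
m=(g>190).astype(np.uint8); m[:75]=0;m[190:]=0;m[:,:195]=0;m[:,325:]=0
cs,_=cv2.findContours(m,cv2.RETR_EXTERNAL,cv2.CHAIN_APPROX_NONE); k=max(cs,key=cv2.contourArea); print('white bbox',cv2.boundingRect(k))
q=cv2.minAreaRect(k); print(q); P=np.array([plane('wrist',p,.054,c) for p in cv2.boxPoints(q)]); print(P,P.mean(0))
# disc
dm=((g<150)).astype(np.uint8); dm[:75]=0;dm[190:]=0;dm[:,:222]=0;dm[:,297:]=0
cs,_=cv2.findContours(dm,cv2.RETR_EXTERNAL,cv2.CHAIN_APPROX_NONE);k=max(cs,key=cv2.contourArea);print('disc',cv2.boundingRect(k),cv2.minEnclosingCircle(k))
(u,v),r=cv2.minEnclosingCircle(k); print(plane('wrist',(u,v),.0915,c))
# stage tray corners
for p in ((233,221),(331,242)): print('tray',plane('wrist',p,.014,c))
print('gauze',[plane('wrist',p,.013,c)[:2] for p in((303,8),(364,36),(347,77),(287,54))],'vial',plane('wrist',(366,158),0,c),plane('wrist',(379,168),.074,c))
E
```

```text
bar [0.5282 0.1989 0.1195] 0.09847954820950378 -0.3178127924880572
[0.5283 0.2067 0.1195]
[0.5283 0.2053 0.1195]
[0.5283 0.1927 0.1195]
white bbox (205, 75, 120, 115)
((264.5, 131.99998474121094), (118.99998474121094, 113.99998474121094), -0.0)
[[0.4635 0.1319 0.054 ]
 [0.4689 0.264  0.054 ]
 [0.6021 0.2644 0.054 ]
 [0.6103 0.1322 0.054 ]] [0.5362 0.1981 0.054 ]
disc (222, 98, 75, 75) ((260.0088806152344, 138.3949737548828), 41.38359832763672)
[0.5302 0.1972 0.0915]
tray [0.4941 0.0741 0.014 ]
tray [0.6356 0.0417 0.014 ]
gauze [array([0.5819, 0.3443]), array([0.6576, 0.3142]), array([0.6404, 0.2669]), array([0.5642, 0.2932])] vial [0.6795 0.1624 0.    ] [0.6669 0.1626 0.074 ]
```

```bash
python3 - <<'E'
import cv2
im=cv2.imread('pics/w1.png')[70:195,190:330]; cv2.imwrite('pics/w1c.png',cv2.resize(im,None,fx=5,fy=4.8,interpolation=cv2.INTER_CUBIC))
E
```

```text
(no output)
```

View pics/w1c.png

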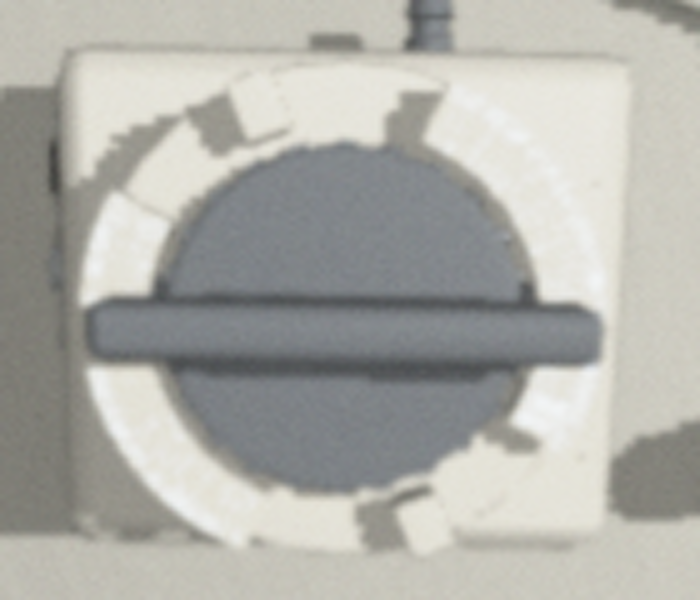

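The zoomed crop shows the bar from (90,330) to (600,335), horizontal in the image, with stop posts at (265,105) and (425,520). So pump +x is about world +x, and the bar centre is about (0.529, 0.198). I'll move above it and turn the tool a quarter clockwise.

>>> move_arm(
  moves=[
    [1,[0.038,0.0045,0],[0,0,0]],
    [1,[0,0,0],[0,0,0.125]],
    [1,[0,0,0],[0,0,0.125]],
    [1,[0,0,0],[0,0,0.125]],
    [1,[0,0,0],[0,0,0.125]],
    [1,[0,0,0],[0,0,0.125]],
    [1,[0,0,0],[0,0,0.125]],
    [1,[0,0,0],[0,0,0.125]],
    [1,[0,0,0],[0,0,0.125]],
    [1,[0,0,0],[0,0,0.125]],
  ],
)

```text
time: 1.87
eef_pos: [0.5303, 0.1968, 0.2547]
tcp_rot: [0.976, 0.217, -0.0, 0.0]
contact_force: [-1.0, -0.4, -0.1]
opening: 0.999
finger_force: 0.0
```

>>> move_arm(
  moves=[
    [1,[0,0,0.02],[0,0,0.125]],
    [1,[0,0,0.02],[0,0,0.125]],
    [1,[0,0,0.02],[0,0,0.125]],
    [1,[0,0,0.02],[0,0,0.07]],
    [1,[0,0,0],[0,0,0]],
    [1,[0,0,0],[0,0,0]],
    [1,[0,0,0],[0,0,0]],
    [1,[0,0,0],[0,0,0]],
    [1,[0,0,0],[0,0,0]],
    [1,[0,0,0],[0,0,0]],
  ],
)

```text
time: 2.7
eef_pos: [0.5303, 0.1981, 0.1767]
tcp_rot: [1.0, 0.001, 0.001, -0.0]
contact_force: [-0.2, 0.4, 0.8]
opening: 0.997
finger_force: 0.0
```

```bash
python3 - <<'E'
from h import *
s=get_state(); print(s['eef_pos'],R.from_quat(s['tcp_rot']).as_matrix().round(3),s['time'],s['qpos'].round(3))
im=read_camera('wrist'); cv2.imwrite('pics/w2.png',im[:,:,::-1]); np.save('w2.npy',np.r_[s['eef_pos'],s['tcp_rot']])
E
```

```text
[0.53027343 0.19811978 0.17674735] [[ 1.     0.001  0.002]
 [ 0.001 -1.     0.   ]
 [ 0.002 -0.    -1.   ]] 2.7 [ 0.178  0.098  1.898 -0.     1.143  1.748]
```

View pics/w2.png

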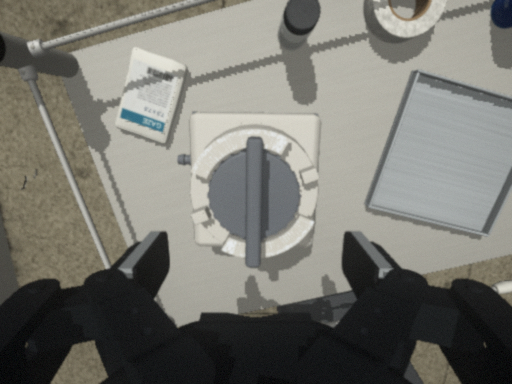

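The bar runs from about (255,138) to (253,268), so it is centred between the fingers. I'll check its centre along x from this view.

```bash
python3 - <<'E'
from h import *
g=cv2.imread('pics/w2.png',0); a=np.load('w2.npy'); c=cam('wrist',dict(eef_pos=a[:3],tcp_rot=a[3:]))
print(g[132:144,254],g[258:276,253]); print(g[145,244:266],g[255,240:266])
L=plane('wrist',(253.3,268),.1195,c);Q=plane('wrist',(255,137.5),.1195,c); d=Q-L
print((L+Q)/2,np.linalg.norm(d),np.degrees(np.arctan2(d[1],d[0])))
E
```

```text
[222 217 206 185 147 102  97 107 119 117 116 115] [111 111 111 111 112 109 111 103 101 109 139 161 170 168 170 171 161 142]
[204 185 141 111 107 111 115 114 116 118 115 118 114 114 111 109 101  92
  89 112 162 205] [212 217 215 208 192 144 108 105 110 111 111 111 113 110 109 109 110 107
  95  89  95 117 129 129 134 162]
[0.52880515 0.19818689 0.1195    ] 0.09966946731802782 -0.6942384835078809
```

>>> move_arm(
  moves=[
    [1,[-0.0015,0,0.015],[0,0,0]],
    [1,[0,0,0.015],[0,0,0]],
    [1,[0,0,0.015],[0,0,0]],
    [1,[0,0,0.015],[0,0,0]],
    [1,[0,0,0.01],[0,0,0]],
    [1,[0,0,0.006],[0,0,0]],
    [1,[0,0,0.002],[0,0,0]],
    [1,[0,0,0],[0,0,0]],
    [1,[0,0,0],[0,0,0]],
    [1,[0,0,0],[0,0,0]],
  ],
)

```text
time: 3.58
eef_pos: [0.5288, 0.1982, 0.0984]
tcp_rot: [1.0, 0.0, 0.001, -0.0]
contact_force: [-0.2, -0.9, 0.4]
opening: 1.005
finger_force: 0.0
```

>>> move_arm(
  moves=[
    [1,[0,0,0.002],[0,0,0]],
    [0,[0,0,0],[0,0,0]],
    [0,[0,0,0],[0,0,0]],
    [0,[0,0,0],[0,0,0]],
    [0,[0,0,0],[0,0,0]],
    [0,[0,0,0],[0,0,0]],
    [0,[0,0,0],[0,0,0]],
    [0,[0,0,0],[0,0,0]],
    [0,[0,0,0],[0,0,0]],
    [0,[0,0,0],[0,0,0]],
  ],
  grip_force=50,
)

```text
time: 4.42
eef_pos: [0.528, 0.1983, 0.0956]
tcp_rot: [1.0, 0.0, 0.0, -0.0]
contact_force: [-1.4, 0.6, 2.4]
opening: 0.127
finger_force: 51.8
```

Gripped, with an opening of about 12 mm. Now I'll turn anticlockwise, watching the forces.

>>> move_arm(
  moves=[
    [0,[0,0,0],[0,0,-0.03]],
    [0,[0,0,0],[0,0,-0.06]],
    [0,[0,0,0],[0,0,-0.06]],
    [0,[0,0,0],[0,0,-0.06]],
    [0,[0,0,0],[0,0,-0.06]],
    [0,[0,0,0],[0,0,-0.06]],
    [0,[0,0,0],[0,0,-0.06]],
    [0,[0,0,0],[0,0,-0.06]],
    [0,[0,0,0],[0,0,-0.05]],
    [0,[0,0,0],[0,0,0]],
  ],
)

```text
time: 5.25
eef_pos: [0.5283, 0.1979, 0.0956]
tcp_rot: [0.969, 0.248, 0.0, 0.0]
contact_force: [0.8, 0.5, 0.5]
opening: 0.128
finger_force: 51.7
```

```bash
python3 - <<'E'
from h import *
s=get_state(); print(s['eef_pos'],R.from_quat(s['tcp_rot']).as_matrix().round(3),s['contact_force'],s['wrist_torque'])
im=read_camera('wrist'); cv2.imwrite('pics/w3.png',im[:,:,::-1])
E
```

```text
[0.52834096 0.19786706 0.09555279] [[ 0.877  0.481  0.001]
 [ 0.481 -0.877 -0.   ]
 [ 0.001  0.001 -1.   ]] [0.82125317 0.54026777 0.54782162] [0.03903526 0.01559561 0.14130982]
```

View pics/w3.png

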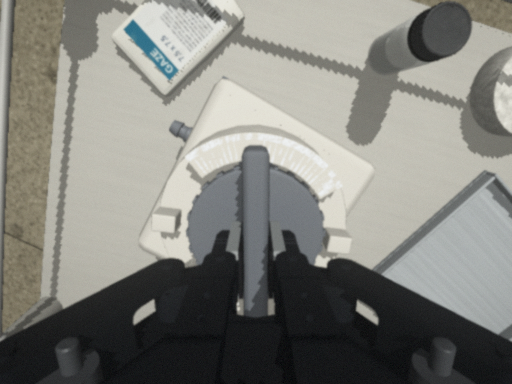

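The bar stays aligned with the gripper (vertical at column 256) while the pump appears rotated about 29°. The cover is turning with low torque, so I'll continue.

>>> move_arm(
  moves=[
    [0,[0,0,0],[0,0,-0.08]],
    [0,[0,0,0],[0,0,-0.09]],
    [0,[0,0,0],[0,0,-0.09]],
    [0,[0,0,0],[0,0,-0.09]],
    [0,[0,0,0],[0,0,-0.09]],
    [0,[0,0,0],[0,0,-0.09]],
    [0,[0,0,0],[0,0,-0.09]],
    [0,[0,0,0],[0,0,-0.09]],
    [0,[0,0,0],[0,0,-0.09]],
    [0,[0,0,0],[0,0,-0.05]],
  ],
)

```text
time: 6.13
eef_pos: [0.5284, 0.198, 0.0956]
tcp_rot: [0.78, 0.626, 0.0, 0.0]
contact_force: [0.5, 0.1, 1.8]
opening: 0.131
finger_force: 51.8
```

>>> move_arm(
  moves=[
    [0,[0,0,0],[0,0,-0.04]],
    [0,[0,0,0],[0,0,-0.04]],
    [0,[0,0,0],[0,0,-0.04]],
    [0,[0,0,0],[0,0,-0.04]],
    [0,[0,0,0],[0,0,-0.03]],
    [0,[0,0,0],[0,0,0]],
    [0,[0,0,0],[0,0,0]],
    [0,[0,0,0],[0,0,0]],
    [0,[0,0,0],[0,0,0]],
    [0,[0,0,0],[0,0,0]],
  ],
)

```text
time: 6.97
eef_pos: [0.529, 0.1982, 0.0967]
tcp_rot: [0.718, 0.696, 0.001, 0.001]
contact_force: [-0.2, 1.2, 5.0]
opening: 0.132
finger_force: 52.3
```

```bash
python3 - <<'E'
from h import *
s=get_state(); print(s['eef_pos'],R.from_quat(s['tcp_rot']).as_matrix().round(3),s['contact_force'],s['wrist_torque'])
im=read_camera('wrist'); cv2.imwrite('pics/w4.png',im[:,:,::-1])
E
```

```text
[0.52896708 0.19818435 0.09667258] [[ 0.031  1.     0.002]
 [ 1.    -0.031  0.   ]
 [ 0.     0.002 -1.   ]] [-0.24592202  1.19839652  4.97665415] [0.09639616 0.09031933 0.02568164]
```

View pics/w4.png

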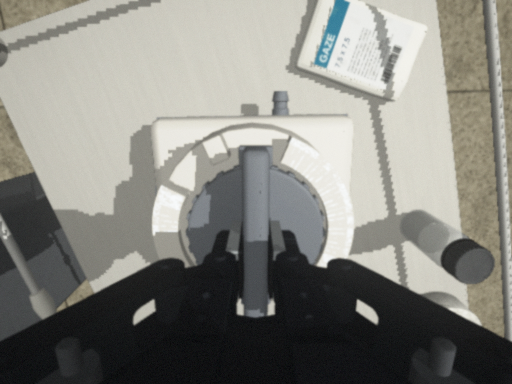

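The bar now lies along the pump's y axis, between the stop (215,150) and the hoods. An upward force of about 5 N shows the lugs are free. I'll nudge it to the stop and start lifting.

>>> move_arm(
  moves=[
    [0,[0,0,-0.001],[0,0,-0.02]],
    [0,[0,0,-0.001],[0,0,-0.02]],
    [0,[0,0,-0.001],[0,0,-0.01]],
    [0,[0,0,-0.001],[0,0,0]],
    [0,[0,0,0],[0,0,0]],
    [0,[0,0,0],[0,0,0]],
    [0,[0,0,0],[0,0,0]],
    [0,[0,0,0],[0,0,0]],
    [0,[0,0,0],[0,0,0]],
    [0,[0,0,0],[0,0,0]],
  ],
)

```text
time: 7.85
eef_pos: [0.5281, 0.198, 0.0993]
tcp_rot: [0.7, 0.714, 0.0, 0.0]
contact_force: [1.2, 0.5, 2.3]
opening: 0.125
finger_force: 52.0
```

```bash
python3 - <<'E'
from h import *
s=get_state(); print(s['eef_pos'],R.from_quat(s['tcp_rot']).as_matrix().round(3),s['contact_force'],s['wrist_torque'])
E
```

```text
[0.52810866 0.19798445 0.09933373] [[-0.02  1.    0.  ]
 [ 1.    0.02 -0.  ]
 [-0.    0.   -1.  ]] [1.19077453 0.50810932 2.27261115] [ 0.02319852 -0.3427158   0.00322071]
```

>>> move_arm(
  moves=[
    [0,[0,0,-0.003],[0,0,0]],
    [0,[0,0,-0.005],[0,0,0]],
    [0,[0,0,-0.006],[0,0,0]],
    [0,[0,0,-0.008],[0,0,0]],
    [0,[0,0,-0.012],[0,0,0]],
    [0,[0,0,-0.016],[0,0,0]],
    [0,[0,0,-0.018],[0,0,0]],
    [0,[0,0,-0.014],[0,0,0]],
    [0,[0,0,-0.008],[0,0,0]],
    [0,[0,0,0],[0,0,0]],
  ],
)

```text
time: 8.68
eef_pos: [0.5292, 0.1983, 0.1925]
tcp_rot: [0.7, 0.714, 0.002, 0.001]
contact_force: [-0.1, -0.1, -1.0]
opening: 0.125
finger_force: 51.4
```

```bash
python3 - <<'E'
from h import *
np.set_printoptions(precision=4,suppress=True,linewidth=150)
s=get_state(); print(s['eef_pos'],R.from_quat(s['tcp_rot']).as_matrix().round(3)[:,2],s['contact_force'],s['wrist_torque'],s['opening'])
cv2.imwrite('pics/s5.png',read_camera('side')[:,:,::-1]); cv2.imwrite('pics/c5.png',read_camera('scene')[:,:,::-1])
# tray from initial wrist picture: floor/rim contour vs trolley top: use edges -> hsv
c0=cam('wrist',dict(eef_pos=np.array([.67435,.000137,.229967]),tcp_rot=np.array([.7071147,.7070979,-.00068,-.00094])))
for f,c,roi in (('wrist0',c0,(85,235,98,250)),):
    im=cv2.imread(f'pics/{f}.png'); h=cv2.cvtColor(im,cv2.COLOR_BGR2LAB)[:,:,2].astype(int)
    print('b: tray',h[175,175],h[230,170],'trolley',h[90,160],h[180,240])
    t=(h[175,175]+h[90,160])/2
    m=np.zeros(h.shape,np.uint8); x0,x1,y0,y1=roi; m[y0:y1,x0:x1]=(h<t)[y0:y1,x0:x1]*255
    m=cv2.morphologyEx(m,cv2.MORPH_OPEN,np.ones((5,5))); m=cv2.morphologyEx(m,cv2.MORPH_CLOSE,np.ones((9,9)))
    k=max(cv2.findContours(m,cv2.RETR_EXTERNAL,cv2.CHAIN_APPROX_NONE)[0],key=cv2.contourArea)
    B=cv2.boxPoints(cv2.minAreaRect(k)); P=np.array([plane('wrist',p,.012,c) for p in B])[:,:2]; print(B,P,P.mean(0),np.linalg.norm(np.roll(P,1,0)-P,axis=1))
print('near rail',[plane('wrist',p,.085,cam('wrist',dict(eef_pos=np.load('w1.npy')[:3],tcp_rot=np.load('w1.npy')[3:])))[:2] for p in((130,190),(180,320))])
E
```

```text
[0.5292 0.1983 0.1925] [ 0.005  0.001 -1.   ] [-0.052  -0.1318 -0.9688] [-0.017  -0.0114 -0.039 ] 0.12514207910419434
b: tray 127 129 trolley 132 133
[[ 76.6706 234.4823]
 [105.353  105.4118]
 [227.0118 132.4471]
 [198.3294 261.5176]] [[ 0.4313 -0.0972]
 [ 0.4934  0.0716]
 [ 0.6399  0.039 ]
 [ 0.5956 -0.1372]] [ 0.54  -0.031] [0.169  0.1799 0.15   0.1818]
near rail [array([0.3843, 0.139 ]), array([ 0.4291, -0.0341])]
```

View pics/s5.png

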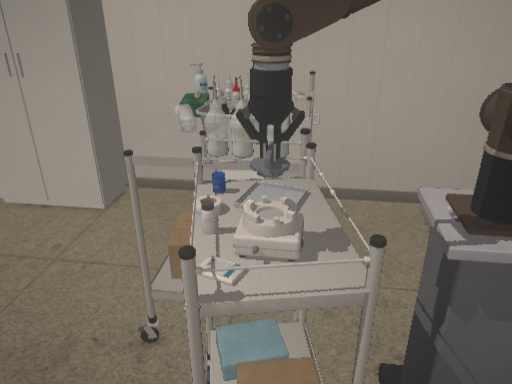

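The side view shows the cover lifted clear and upright at (270,165), with the collar open at (271,215) and the small items undisturbed. Tray centre comes to (0.5505, -0.017) from its sharp edge, in agreement with the earlier corners. Moving there now.

>>> move_arm(
  moves=[
    [0,[-0.01,0.0005,0],[0,0,0]],
    [0,[-0.02,0.0015,0],[0,0,0]],
    [0,[-0.028,0.0022,0],[0,0,0]],
    [0,[-0.03,0.0025,0],[0,0,0]],
    [0,[-0.03,0.0025,0],[0,0,0]],
    [0,[-0.03,0.0025,0],[0,0,0]],
    [0,[-0.028,0.0022,0],[0,0,0]],
    [0,[-0.02,0.0015,0],[0,0,0]],
    [0,[-0.014,0.001,0],[0,0,0]],
    [0,[-0.005,0.0004,0],[0,0,0]],
  ],
)

```text
time: 9.62
eef_pos: [0.5483, -0.0192, 0.1879]
tcp_rot: [0.701, 0.713, -0.001, -0.001]
contact_force: [-0.7, 0.1, -1.2]
opening: 0.129
finger_force: 51.4
```

>>> move_arm(
  moves=[
    [0,[0,0,0.008],[0,0,0]],
    [0,[0,0,0.018],[0,0,0]],
    [0,[0,0,0.022],[0,0,0]],
    [0,[0,0,0.024],[0,0,0]],
    [0,[0,0,0.024],[0,0,0]],
    [0,[0,0,0.02],[0,0,0]],
    [0,[0,0,0.012],[0,0,0]],
    [0,[0,0,0.006],[0,0,0]],
    [0,[0,0,0],[0,0,0]],
    [0,[0,0,0],[0,0,0]],
  ],
)

```text
time: 10.45
eef_pos: [0.5495, -0.0163, 0.0557]
tcp_rot: [0.7, 0.714, 0.0, 0.0]
contact_force: [0.5, 0.9, -2.3]
opening: 0.13
finger_force: 51.3
```

```bash
python3 - <<'E'
from h import *
s=get_state(); print(s['eef_pos'],R.from_quat(s['tcp_rot']).as_matrix().round(3),s['contact_force'],s['opening'])
cv2.imwrite('pics/c6.png',cv2.resize(read_camera('scene')[180:340,190:430,::-1],None,fx=3.3,fy=3.3,interpolation=cv2.INTER_CUBIC))
for z in (.003,.014): print(proj('scene',[.5505,-.017,z]))
E
```

```text
[ 0.54949377 -0.01631995  0.05572118] [[-0.02   1.     0.001]
 [ 1.     0.02  -0.   ]
 [-0.     0.001 -1.   ]] [ 0.48597367  0.90389621 -2.29868537] 0.1295472467792882
[304.78693855 280.46163271]
[305.24010611 276.53827476]
```

View pics/c6.png

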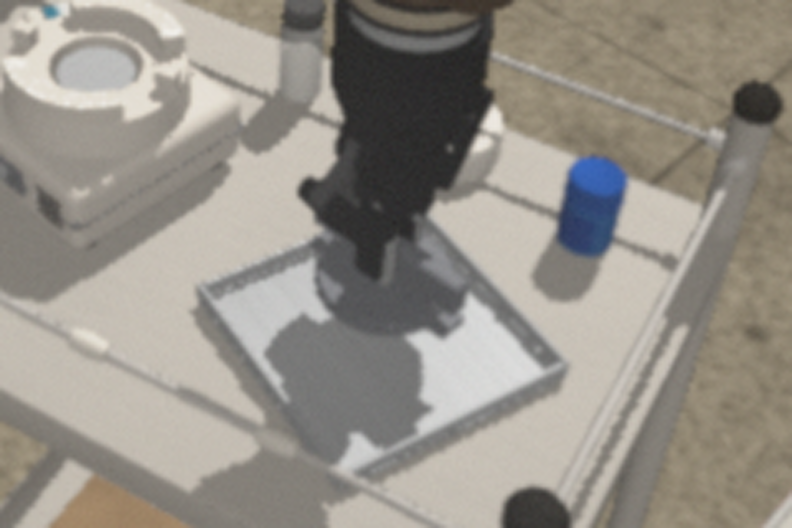

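The cover hangs level above the tray middle, and the jar and tape are clear. Now I'll lower it gently.

>>> move_arm(
  moves=[
    [0,[0,0,0.005],[0,0,0]],
    [0,[0,0,0.006],[0,0,0]],
    [0,[0,0,0.006],[0,0,0]],
    [0,[0,0,0.003],[0,0,0]],
    [0,[0,0,0.002],[0,0,0]],
    [0,[0,0,0.001],[0,0,0]],
    [0,[0,0,0],[0,0,0]],
    [0,[0,0,0],[0,0,0]],
    [0,[0,0,0],[0,0,0]],
    [0,[0,0,0],[0,0,0]],
  ],
)

```text
time: 11.33
eef_pos: [0.5493, -0.0167, 0.0326]
tcp_rot: [0.7, 0.714, 0.0, 0.0]
contact_force: [0.2, 0.3, -1.1]
opening: 0.127
finger_force: 51.3
```

>>> move_arm(
  moves=[
    [0,[0,0,0.0005],[0,0,0]],
    [0,[0,0,0.0005],[0,0,0]],
    [0,[0,0,0.0005],[0,0,0]],
    [0,[0,0,0.0005],[0,0,0]],
    [0,[0,0,0],[0,0,0]],
    [0,[0,0,0],[0,0,0]],
    [0,[0,0,0],[0,0,0]],
    [0,[0,0,0],[0,0,0]],
    [0,[0,0,0],[0,0,0]],
    [0,[0,0,0],[0,0,0]],
  ],
)

```text
time: 12.17
eef_pos: [0.5491, -0.0166, 0.0304]
tcp_rot: [0.7, 0.714, 0.0, 0.0]
contact_force: [-0.1, -0.1, -1.9]
opening: 0.13
finger_force: 51.3
```

>>> move_arm(
  moves=[
    [0,[0,0,0.0005],[0,0,0]],
    [0,[0,0,0.0005],[0,0,0]],
    [0,[0,0,0.0003],[0,0,0]],
    [0,[0,0,0],[0,0,0]],
    [0,[0,0,0],[0,0,0]],
    [0,[0,0,0],[0,0,0]],
    [0,[0,0,0],[0,0,0]],
    [0,[0,0,0],[0,0,0]],
    [0,[0,0,0],[0,0,0]],
    [0,[0,0,0],[0,0,0]],
  ],
)

```text
time: 13.0
eef_pos: [0.5491, -0.0166, 0.029]
tcp_rot: [0.7, 0.714, 0.0, -0.0]
contact_force: [-0.6, -0.7, -1.8]
opening: 0.127
finger_force: 51.4
```

>>> move_arm(
  moves=[
    [0,[0,0,0.0003],[0,0,0]],
    [0,[0,0,0.0003],[0,0,0]],
    [0,[0,0,0.0003],[0,0,0]],
    [0,[0,0,0],[0,0,0]],
    [0,[0,0,0],[0,0,0]],
    [0,[0,0,0],[0,0,0]],
    [0,[0,0,0],[0,0,0]],
    [0,[0,0,0],[0,0,0]],
    [0,[0,0,0],[0,0,0]],
    [0,[0,0,0],[0,0,0]],
  ],
)

```text
time: 13.83
eef_pos: [0.5495, -0.0167, 0.029]
tcp_rot: [0.7, 0.714, 0.0, 0.0]
contact_force: [-2.6, 0.9, 4.0]
opening: 0.126
finger_force: 52.4
```

Touchdown shows as a force change of +6 N. Releasing and backing off.

>>> move_arm(
  moves=[
    [0,[0,0,-0.0005],[0,0,0]],
    [0.2,[0,0,0],[0,0,0]],
    [0.35,[0,0,0],[0,0,0]],
    [0.5,[0,0,0],[0,0,0]],
    [0.7,[0,0,0],[0,0,0]],
    [0.8,[0,0,0],[0,0,0]],
    [0.8,[0,0,0],[0,0,0]],
    [0.8,[0,0,-0.005],[0,0,0]],
    [0.8,[0,0,-0.01],[0,0,0]],
    [0.8,[0,0,-0.02],[0,0,0]],
  ],
)

```text
time: 14.67
eef_pos: [0.5473, -0.0163, 0.0624]
tcp_rot: [0.7, 0.714, -0.001, -0.002]
contact_force: [0.0, 0.2, -0.2]
opening: 0.799
finger_force: 0.0
```

>>> move_arm(
  moves=[
    [0.8,[0,0,-0.025],[0,0,0]],
    [0.8,[0,0,-0.025],[0,0,0]],
    [0.8,[0,0,-0.025],[0,0,0]],
    [0.8,[0,0,-0.025],[0,0,0]],
    [0.8,[0,0,-0.025],[0,0,0]],
    [0.8,[0,0,-0.02],[0,0,0]],
    [0.8,[0,0,-0.01],[0,0,0]],
    [0.8,[0,0,0],[0,0,0]],
    [0.8,[0,0,0],[0,0,0]],
    [0.8,[0,0,0],[0,0,0]],
  ],
)

```text
time: 15.5
eef_pos: [0.5481, -0.0164, 0.217]
tcp_rot: [0.7, 0.714, -0.001, -0.001]
contact_force: [0.1, -1.0, -0.8]
opening: 0.799
finger_force: 0.0
```

```bash
python3 - <<'E'
from h import *
a=read_camera('scene')[150:340,150:430,::-1]; b=read_camera('wrist')[:,:,::-1]
w=cv2.resize(a,(400,271)); v=cv2.resize(b,(400,300)); v=v[:271]
cv2.imwrite('pics/f7.png',np.hstack([w,v]))
E
```

```text
(no output)
```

View pics/f7.png

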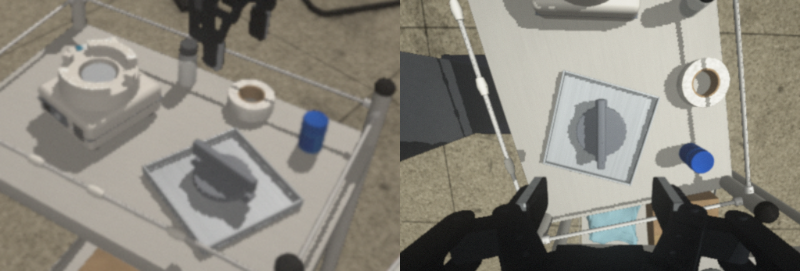

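The cover stands upright in the middle of the tray (about (222,165) in the scene view, (601,130) in the wrist view). The gripper is clear, and the vial, tape and jar are undisturbed.

```bash
python3 -c "
from plant import *
print(sign_off())"
```

```text
the job is handed in; nothing more can be done
None
```

The cover was unlocked with a quarter turn anticlockwise, lifted off upright, set down flat in the middle of the tray and released, and the job was handed in at about 16 s; I pinched the grip bar at its centre to turn it rather than pushing one end.

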